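Take the climate logger off its keyhole studs and stand it in the tray

ROBOT

A 7-joint arm with a two-finger parallel gripper is mounted at the origin on the work surface. World frame = base frame: x ahead of the robot, y to its left, z up, the work surface at z = 0. Lengths are in m, angles in rad, forces in N, time in s.
With the tool pointing down it reaches from about 0.425 to 1.025 m from the base axis. Payload 3.6 kg.
Tool frame: the origin (TCP) lies at the very end of the fingers, on their centre line; the grasp point (between the pads) lies 19 mm behind it; z points along the fingers, y is the direction in which the jaws open and shut (so a half turn about z gives the same grasp; the last joint's range is limited). The gripper opens to 85 mm and grips with 20 to 120 N. Pads are 22 mm wide; open, the fingers measure 114 mm over their backs; the gripper's body (76 mm by 85 mm) begins 54 mm behind the grasp point. The pads swing forward as they close: fully open they stand 13 mm farther back than shut.
Start: joints at [1.187, 0.591, 0.048, 1.609, -0.033, 0.943, -0.034], TCP at [0.208, -0.695, 0.231] pointing down, gripper open.
Joint ranges: [-2.69, 2.69], [-0.47, 2.24], [-1.27, 1.36], [0.19, 2.51], [-1.53, 4.68], [0.08, 2.07], [-3.09, 3.09]. Speed limits (rad/s): [2.57, 2.57, 3.14, 3.14, 3.14, 3.14, 3.14].

INTERFACE

Orientations are given as [roll, pitch, yaw] about the fixed x, y, z axes, in that order (R = Rz(yaw) Ry(pitch) Rx(roll)).
In Python, from bench import status, vision, job gives the robot as it stands.
- The arm moves only by the shell command python3 -m crank 'ROWS' [FORCE]. ROWS is JSON, a list of rows, each an object of numbers: "tx", "ty", "tz": the shift along the tool's x, y, z in m; "yaw": the turn about the tool's z in degrees; "hand": the finger opening in m, from 0 to 0.0854. A call has 1 to 20 rows; each row is the pose to reach, as a shift and turn from the pose commanded when the call began, along the tool's axes at that moment; what a row does not reach only later rows make up. A row lasts 1/12 s, in which the tool goes at most 41.7 mm and 7.16 degrees, less where a joint would pass 70% of its speed; a pose out of reach is approached as far as the arm can. A call with a gripper value outside its range is refused whole. The fingers move at their own pace and stop on an object; FORCE is the grip in N (left out, the last holds). Time passes only in rows, so rows that repeat a pose let the fingers close. It gives the time, the measured TCP pose, the force and the opening at its end, in the units of the state.
- status.observe(): the state, without advancing time (a new reading comes with each control period).
- vision.read_camera(name): name is "scene" or "top" or "wrist"; returns the picture (480x640x3 uint8, red, green, blue); there is no depth.
- vision.camera_model(name): a dict with "mtx" (3x3 intrinsics, pixels), "eye" and "orientation" of the camera in the world; the wrist camera has in their place "mount" (4x4, takes a point from camera to tool coordinates, whose origin is the TCP and whose axes are the flange's). Camera axes: x right, y up, looking along -z (the intrinsics and any distortion apply to the point x, -y, -z); pixel columns grow to the right and rows downward; lengths in m; the calibration is good to about 2 mm. A picture is of the moment at which its call begins: read the wrist's pose just before it. camera_model takes no time and is no camera call.
- job.sign_off(): hands the job in, once; it reports no verdict.
Trained networks look in the newest picture that a camera, given by its name, has taken for a name from the list of things; names that differ only in an ending like _2 or _b are one class to them, and where a whole thing is asked for, a point or a joint stands for the part that bears it (a point fixed in the world has none). Each returns a list of dicts, best first, with "p" (0 to 1); they miss things now and then, are a little off and sometimes report something else, mostly with a low value. They report only what shows in the picture. A call takes as long as a camera call. They do not tell look-alikes from the thing itself.
- vision.masks_of(camera, target): "region" (480x640 bool, what is visible of it).
- vision.spot_point(camera, target): "point" ([x, y, z] in m, in world coordinates, good to about 4 mm: a listed point, or the origin of a listed thing).
The state is a dict: "t": time; "qpos": joint angles; "qd": joint speeds; "joint_torque": joint torques, N m; "tcp_pos": TCP position; "tool_rot": TCP orientation; "contact_force": force on the tool from outside, world axes, zero at the start; "ft_torque": the same for the moment, N m; "width": finger opening in m.
Only numpy, scipy, OpenCV 4.12 (cv2) and the standard library are available. Lean on these libraries where they do the work, as an engineer would, in place of code of your own. Each camera call takes 0.05 s, during which the arm holds its last target. There are 200 camera calls.

TASK

The climate logger (the tall narrow box with the dark screen) hangs by its keyhole slots on one of the three pairs of studs of the low grey mounting rail. Slide it up until the stud heads are at the wide ends of the slots, draw it straight off the studs without forcing it, and stand it upright on the dark pad in the tray's free compartment, setting it down gently rather than dropping it, and let go. Leave the card reader, the chime, the gel bottle and the stamp where they are.

Things in the scene. Friction and masses are not known exactly. Their poses are not given: they have to be found in the camera images.
- logger: White plastic climate logger, 150 to 310 g, hanging on the rail. Box body 44 wide (y) x 36 deep (x) x 105 tall, dark screen on its +x face, flat underside. Origin: centre of the footprint's underside; z up, +x out of its face (away from the rail), y along the rail. Body spans x -16 to +20, y -22 to +22, z 0 to 105; its sides are bare above z 50.
- logger_plate (a point): Centre of the logger's back plate (logger x -18, y 0, z 25): 4 thick (x -20 to -16), 96 wide (y -48 to +48), z 0 to 50, so beside the lower half of the body an ear sticks out 26 mm each way. Each ear has an upright keyhole in it, centred at y = +-35.
- logger_wide (a point): Midway between the two keyholes, at the height of the middle of their wide ends (logger x -18, y 0, z 17.5). Wide end 18 x 18 mm, at the bottom; above it a slot 7 mm wide with its closed top at z 42. It hangs with the shanks at the slot tops: 22 mm straight up centres the stud heads in the wide ends (2 mm spare all round); then it comes off along +x.
- panel: Mounting rail: fixed upright grey panel 12 thick (x) x 370 wide (y) x 115 tall, with two feet 6 mm high behind (-x). Origin: centre of its underside, on the desk. Its front looks along its +x, away from the robot, turned up to 0.35 rad either way. A hung unit has its origin at panel x = 26, z = 40, y = that of its pair of studs (-115, 0 or +115), axes as the panel's.
- studs (a point): Point on the rail's front face (panel x 6, y 0, z 79.5) in the middle of the row of studs, at stud height. Three pairs, centred at y = -115, 0, +115, the studs of a pair 70 mm apart. Each: shank 5 mm in diameter, 5.5 long, then a head 14 mm in diameter, 3 thick, its front 8.5 mm off the face. A hung unit has 1.5 mm play towards its face.
- reader: Card reader hanging on another pair of studs, the same back plate with ears, body 44 wide x 26 deep but only 68 tall. Origin and axes as the logger's. Leave it alone.
- chime: Round chime hanging on another pair of studs, the same back plate with ears, round body 48 mm in diameter (top at z 62), 30 deep. Origin and axes as the logger's. Leave it alone.
- bottle: Gel bottle 52 mm in diameter, 125 tall, 175 to 325 g, standing on the desk in front of the rail, its axis 94 to 120 mm from the rail's centre plane. Origin: centre of its underside. Leave it alone.
- tray: Fixed white open tray 175 (x) x 135 (y) x 30 tall, walls and floor 5 mm, one wall across the middle making two compartments, each 80 (x) x 125 (y) inside, centred at x = -42.5 and +42.5. Origin: centre of its underside.
- pad: Dark rubber pad 70 (x) x 115 (y) x 4 thick, fixed on the tray floor in the middle of the free compartment; it carries the logger. Origin: centre of its underside, its top 4 mm above; axes along the tray's.
- stamp: Office stamp standing in the other compartment: black base 42 x 60 x 30 tall, round wooden knob 32 mm in diameter with its top at 72. Origin: centre of its underside. Leave it alone.
Things that resemble listed ones, but are neither listed nor needed, are in the scene too. Leave any pink, red or yellow look-alike of the logger alone.

How it is judged:
By the outcome, as a careful person would: the job done as asked, in the order asked, and still so for the second after the job is handed in, with the robot touching nothing.
It also fails if it takes over 50 s, if anything falls off the work surface, if the arm or the gripper's body presses on something with over 40 N, if the wrist force passes 120 N, or if a joint passes its speed limit or range.

## Working session

There is one attempt and no reset: what is moved stays moved. The work goes in short steps, Python scripts to look and compute and a shell command to move; the robot and the scene stay as the last step left them, time stands still between calls to the robot, and variables do not carry over. Pictures are saved under pics/ and viewed, about 8 in all and at most 12, crops included, and the job is handed in when it is done.

```bash
mkdir -p pics; ls; cat > h.py <<'E'
import numpy as np,cv2
from bench import status,vision,job
from scipy.spatial.transform import Rotation as R
def save(cam,fn):
    im=vision.read_camera(cam); cv2.imwrite('pics/'+fn,im[:,:,::-1]); return im
E
python3 - <<'E'
from h import *
print(status.observe())
a=save('scene','scene.png');b=save('top','top.png')
cv2.imwrite('pics/both.png',cv2.resize(np.vstack([a,b])[:,:,::-1],(600,900))) if 0 else None
for c in ('scene','top'):
    m=vision.camera_model(c);print(c,{k:np.round(v,3).tolist() if not isinstance(v,str) else v for k,v in m.items()})
    for t in ('logger','logger_plate','logger_wide','panel','studs','reader','chime','bottle','tray','pad','stamp'):
        print(t,[(round(d['p'],2),np.round(d['point'],4).tolist()) for d in vision.spot_point(c,t)])
E
```

```text
pics
{'t': 0.0, 'qpos': array([ 1.18651045,  0.59211921,  0.04829175,  1.60983341, -0.03326094,
        0.94270148, -0.03371929]), 'qd': array([ 0.00011193,  0.00134434,  0.00117713, -0.00095896, -0.00106298,
       -0.00058587, -0.00085821]), 'joint_torque': array([-2.44919538e-04, -5.48699498e+01,  1.54647019e+00, -1.98125517e+01,
        9.43496183e-03,  8.66488932e-03,  1.94875049e-07]), 'tcp_pos': array([ 0.20762447, -0.6937659 ,  0.23013654]), 'tool_rot': array([-3.13934022e+00,  1.54302358e-04,  2.90876709e-01]), 'contact_force': array([-0.30381201, -0.24633507,  0.56644951]), 'ft_torque': array([ 0.00571157,  0.00241505, -0.01451205]), 'width': 0.08557508820087742}
scene {'mtx': [[552.866, 0.0, 318.273], [0.0, 552.866, 242.948], [0.0, 0.0, 1.0]], 'eye': [1.315, -0.507, 0.779], 'orientation': [0.937, 0.02, 0.986]}
logger [(0.73, [0.3644, 0.1562, -0.0001]), (0.7, [0.6838, 0.1358, -0.0011]), (0.64, [0.6528, -0.0025, 0.0006]), (0.6, [0.5124, 0.0671, 0.039])]
logger_plate [(0.96, [0.3761, 0.1405, 0.0262]), (0.91, [0.4936, 0.069, 0.0633]), (0.85, [0.6976, 0.1398, 0.0241]), (0.74, [
[... 761 characters left out ...]
0006]), (0.59, [0.6524, -0.0027, 0.0022])]
logger_plate [(0.75, [0.4946, 0.0661, 0.0648]), (0.74, [0.377, 0.1361, 0.0238]), (0.72, [0.6583, 0.0163, 0.0245]), (0.71, [0.7033, 0.1405, 0.0265])]
logger_wide [(0.96, [0.3728, 0.1352, 0.018]), (0.84, [0.6551, 0.0147, 0.0185]), (0.8, [0.4923, 0.0694, 0.0607]), (0.6, [0.7041, 0.1427, 0.0205]), (0.16, [0.5421, 0.1737, 0.0394])]
panel [(0.7, [0.5154, 0.1822, 0.0005])]
studs [(0.75, [0.5288, 0.1789, 0.079])]
reader [(0.74, [0.5441, 0.1736, 0.0404])]
chime []
bottle [(0.79, [0.6399, 0.2753, 0.0008])]
tray [(0.69, [0.4654, -0.1868, 0.0007])]
pad [(0.73, [0.4183, -0.194, 0.0077]), (0.62, [0.5141, 0.0618, 0.0412])]
stamp [(0.65, [0.5099, -0.1843, 0.0056])]
```

View pics/scene.png

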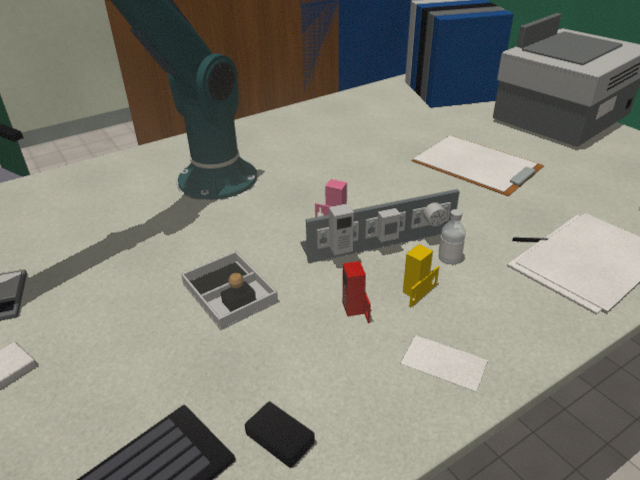

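View pics/top.png

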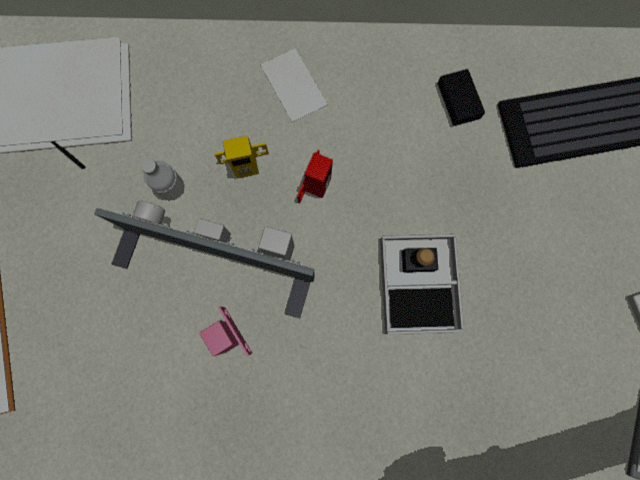

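The logger is the white unit with the dark screen hanging on the left stud pair, at scene (342,230) and top (275,242). The pink (336,195), red (354,288) and yellow (417,270) units stand on the desk and are look-alikes. The reader (388,227) and chime (437,213) hang on the other pairs. I'll confirm with a crop and measure the rail and tray angles.

```bash
cat >> h.py <<'E'
def cam(c,st=None):
    m=vision.camera_model(c)
    if 'mount' in m:
        st=st or status.observe(); T=np.eye(4);T[:3,:3]=R.from_euler('xyz',st['tool_rot']).as_matrix();T[:3,3]=st['tcp_pos']
        T=T@np.array(m['mount'])
        return np.array(m['mtx']),T[:3,:3],T[:3,3],m
    o=m['orientation']
    return np.array(m['mtx']),R.from_euler('xyz',o).as_matrix(),np.array(m['eye']),m
def unproj(c,uv,z,st=None):
    K,Rm,e,m=cam(c,st); uv=np.atleast_2d(uv).astype(float)
    d=np.c_[(uv[:,0]-K[0,2])/K[0,0],-(uv[:,1]-K[1,2])/K[1,1],-np.ones(len(uv))]@Rm.T
    return e+d*((z-e[2])/d[:,2])[:,None]
def proj(c,P,st=None):
    K,Rm,e,m=cam(c,st); q=(np.atleast_2d(P)-e)@Rm
    return np.c_[K[0,0]*q[:,0]/-q[:,2]+K[0,2],-K[1,1]*q[:,1]/-q[:,2]+K[1,2]]
E
python3 - <<'E'
from h import *
print({k:(np.round(v,3).tolist() if not isinstance(v,str) else v) for k,v in vision.camera_model('wrist').items()})
a=cv2.imread('pics/scene.png');b=cv2.imread('pics/top.png')
c1=cv2.resize(a[180:320,290:480],None,fx=4,fy=4,interpolation=cv2.INTER_CUBIC)
cv2.imwrite('pics/crop.png',c1)
im=vision.read_camera('top')
for t,z in (('panel',.115),('pad',.009),('tray',.03)):
    for d in vision.masks_of('top',t)[:2]:
        v,u=np.nonzero(d['region']); P=unproj('top',np.c_[u,v],z)[:,:2].astype(np.float32)
        (cx,cy),(w,h),_=r=cv2.minAreaRect(P); box=cv2.boxPoints(r)
        e=[box[1]-box[0],box[2]-box[1]]
        print(t,round(d['p'],2),u.mean(),v.mean(),'c',cx,cy,[(np.round(np.linalg.norm(x),4),np.round(np.arctan2(x[1],x[0]),3)) for x in e])
E
```

```text
{'mtx': [[373.189, 0.0, 316.192], [0.0, 373.189, 240.139], [0.0, 0.0, 1.0]], 'mount': [[0.0, 0.958, 0.287, 0.073], [1.0, -0.0, -0.0, 0.001], [-0.0, 0.287, -0.958, -0.142], [0.0, 0.0, 0.0, 1.0]]}
panel 0.85 208.50971632789813 252.67321867321868 c 0.48767325282096863 0.18652352690696716 [(np.float32(0.0878), np.float32(-0.263)), (np.float32(0.3738), np.float32(1.308))]
pad 0.74 420.65739621120514 307.11084240225716 c 0.42167478799819946 -0.19296714663505554 [(np.float32(0.1154), np.float32(-1.559)), (np.float32(0.0715), np.float32(0.012))]
pad 0.17 275.9848812095032 243.3390928725702 c 0.5352604985237122 0.07092605531215668 [(np.float32(0.0529), np.float32(-0.267)), (np.float32(0.0657), np.float32(1.304))]
tray 0.84 420.6628813181919 275.34134936539743 c 0.4642415940761566 -0.18912151455879211 [(np.float32(0.1421), np.float32(-1.527)), (np.float32(0.1783), np.float32(0.044))]
```

View pics/crop.png

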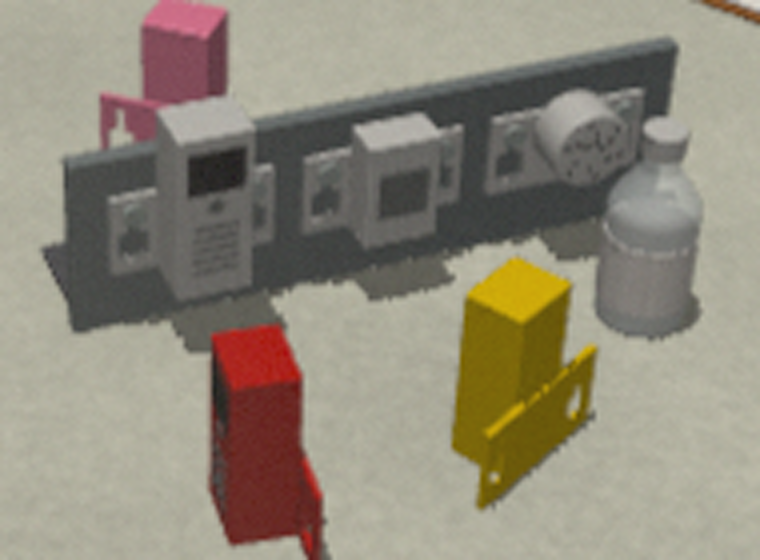

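The crop confirms it: the white tall box with a dark screen on the left pair is the logger. Next I hover over it with the jaws along the rail.

```bash
python3 -m crank '[{"tx":0.51,"ty":-0.636,"tz":0,"yaw":31.8},{"tx":0.51,"ty":-0.636,"tz":0,"yaw":31.8},{"tx":0.51,"ty":-0.636,"tz":0,"yaw":31.8},{"tx":0.51,"ty":-0.636,"tz":0,"yaw":31.8},{"tx":0.51,"ty":-0.636,"tz":0,"yaw":31.8},{"tx":0.51,"ty":-0.636,"tz":0,"yaw":31.8},{"tx":0.51,"ty":-0.636,"tz":0,"yaw":31.8},{"tx":0.51,"ty":-0.636,"tz":0,"yaw":31.8},{"tx":0.51,"ty":-0.636,"tz":0,"yaw":31.8},{"tx":0.51,"ty":-0.636,"tz":0,"yaw":31.8},{"tx":0.51,"ty":-0.636,"tz":0,"yaw":31.8},{"tx":0.51,"ty":-0.636,"tz":0,"yaw":31.8},{"tx":0.51,"ty":-0.636,"tz":0,"yaw":31.8},{"tx":0.51,"ty":-0.636,"tz":0,"yaw":31.8},{"tx":0.51,"ty":-0.636,"tz":0,"yaw":31.8},{"tx":0.51,"ty":-0.636,"tz":0,"yaw":31.8},{"tx":0.51,"ty":-0.636,"tz":0,"yaw":31.8},{"tx":0.51,"ty":-0.636,"tz":0,"yaw":31.8},{"tx":0.51,"ty":-0.636,"tz":0,"yaw":31.8},{"tx":0.51,"ty":-0.636,"tz":0,"yaw":31.8}]'
```

```text
schema error: expected keys tx, ty, tz, yaw, hand
```

```bash
python3 -m crank '[{"tx":0.51,"ty":-0.636,"tz":0,"yaw":31.8,"hand":0.085},{"tx":0.51,"ty":-0.636,"tz":0,"yaw":31.8,"hand":0.085},{"tx":0.51,"ty":-0.636,"tz":0,"yaw":31.8,"hand":0.085},{"tx":0.51,"ty":-0.636,"tz":0,"yaw":31.8,"hand":0.085},{"tx":0.51,"ty":-0.636,"tz":0,"yaw":31.8,"hand":0.085},{"tx":0.51,"ty":-0.636,"tz":0,"yaw":31.8,"hand":0.085},{"tx":0.51,"ty":-0.636,"tz":0,"yaw":31.8,"hand":0.085},{"tx":0.51,"ty":-0.636,"tz":0,"yaw":31.8,"hand":0.085},{"tx":0.51,"ty":-0.636,"tz":0,"yaw":31.8,"hand":0.085},{"tx":0.51,"ty":-0.636,"tz":0,"yaw":31.8,"hand":0.085},{"tx":0.51,"ty":-0.636,"tz":0,"yaw":31.8,"hand":0.085},{"tx":0.51,"ty":-0.636,"tz":0,"yaw":31.8,"hand":0.085},{"tx":0.51,"ty":-0.636,"tz":0,"yaw":31.8,"hand":0.085},{"tx":0.51,"ty":-0.636,"tz":0,"yaw":31.8,"hand":0.085},{"tx":0.51,"ty":-0.636,"tz":0,"yaw":31.8,"hand":0.085},{"tx":0.51,"ty":-0.636,"tz":0,"yaw":31.8,"hand":0.085},{"tx":0.51,"ty":-0.636,"tz":0,"yaw":31.8,"hand":0.085},{"tx":0.51,"ty":-0.636,"tz":0,"yaw":31.8,"hand":0.085},{"tx":0.51,"ty":-0.636,"tz":0,"yaw":31.8,"hand":0.085},{"tx":0.51,"ty":-0.636,"tz":0,"yaw":31.8,"hand":0.085}]'
cat > look.py <<'E'
from h import *
st=status.observe(); im=save('wrist','w1.png'); print(np.round(st['tcp_pos'],4),np.round(st['tool_rot'],4))
for t in ('logger','logger_plate','logger_wide','panel','studs','reader','chime'):
    print(t,[(round(d['p'],2),np.round(d['point'],4).tolist()) for d in vision.spot_point('wrist',t)])
E
python3 look.py
```

```text
t: 3.07
tcp_pos: [0.5161, 0.0668, 0.2319]
tool_rot: [-3.138, -0.002, -0.259]
contact_force: [-0.3, -0.6, 0.8]
width: 0.0848
[0.5161 0.0668 0.2319] [-3.1382e+00 -2.1000e-03 -2.5860e-01]
logger [(0.91, [0.5118, 0.0615, 0.0395]), (0.62, [0.3658, 0.151, -0.0008]), (0.6, [0.6517, 0.0059, 0.0029]), (0.59, [0.6883, 0.1364, -0.0013])]
logger_plate [(0.72, [0.6628, 0.0173, 0.0273]), (0.67, [0.376, 0.1341, 0.0257])]
logger_wide [(0.75, [0.3712, 0.1383, 0.017]), (0.65, [0.6548, 0.0182, 0.0174])]
panel [(0.57, [0.5208, 0.1824, -0.0039])]
studs [(0.95, [0.5239, 0.1805, 0.0788])]
reader [(0.92, [0.5414, 0.1801, 0.0401])]
chime [(0.9, [0.5698, 0.2848, 0.0394]), (0.42, [0.6434, 0.2757, 0.0023])]
```

View pics/w1.png

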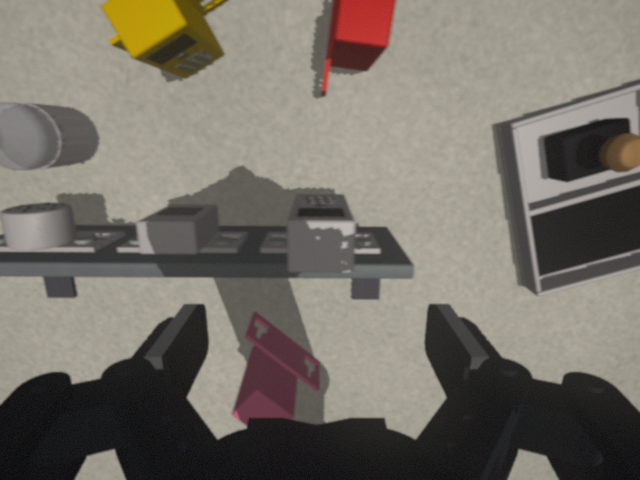

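The wrist view shows the logger top at about (288–356, 222–270), and the rail edge nearly horizontal at row 275 or so. I'll fit the edges for a precise yaw and position.

```bash
python3 - <<'E'
from h import *
st=status.observe()
g=cv2.GaussianBlur(cv2.cvtColor(cv2.imread('pics/w1.png'),cv2.COLOR_BGR2GRAY),(3,3),0).astype(float)
def sub(p):
    i=int(np.argmax(p)); 
    if 0<i<len(p)-1:
        a,b,c=p[i-1:i+2]; i=i+.5*(a-c)/(a-2*b+c+1e-9)
    return i
gy=cv2.Sobel(g,cv2.CV_64F,0,1);gx=cv2.Sobel(g,cv2.CV_64F,1,0)
cols=[c for c in list(range(5,40))+list(range(85,215))+list(range(385,405))]
rows=[260+sub(np.abs(gy[260:290,c])) for c in cols]
P=unproj('wrist',np.c_[cols,rows],.115,st)
for _ in range(3):
    k=np.polyfit(P[:,1],P[:,0],1); r=P[:,0]-np.polyval(k,P[:,1]); P=P[np.abs(r)<2*r.std()+1e-4]
print('panel back edge: x=k y+b',k,'a=',-np.arctan(k[0]),r.std(),len(P))
a=-np.arctan(k[0]);X=np.array([np.cos(a),np.sin(a)]);Y=np.array([-np.sin(a),np.cos(a)])
print('back edge X coord',(P[:,:2]@X).mean())
for lo,hi in ((278,300),(345,367)):
    rr=np.arange(228,262); cc=[lo+sub(np.abs(gx[r,lo:hi])) for r in rr]
    Q=unproj('wrist',np.c_[cc,rr],.145,st)[:,:2]; print('Y edge',np.round(np.percentile(Q@Y,[10,25,50,75,90]),4), np.round(cc[::6],1), 'X',(Q@X)[[0,-1]])
# right end of panel & reader
gcol=383; rr=np.arange(264,274); cc=[400+sub(np.abs(gx[r,400:425])) for r in rr]
Q=unproj('wrist',np.c_[cc,rr],.115,st)[:,:2]; print('panel end Y',np.median(Q@Y))
print('tcp XY',st['tcp_pos'][:2]@X,st['tcp_pos'][:2]@Y)
for n,p in dict(lg=[.5118,.0618],pn=[.5161,.18],st=[.526,.18]).items(): print(n,np.array(p)@X,np.array(p)@Y)
E
```

```text
panel back edge: x=k y+b [0.27981602 0.4627389 ] a= -0.27283808695428063 0.00012144342103227099 185
back edge X coord 0.4456221941152854
Y edge [0.212  0.2126 0.213  0.2132 0.2133] [286.7 288.2 287.1 288.  287.9 287. ] X [0.49172281 0.46956019]
Y edge [0.1698 0.17   0.1703 0.1718 0.1748] [354.9 351.7 353.4 346.6 354.  353.8] X [0.49197263 0.46980834]
panel end Y 0.1223876905643817
tcp XY 0.4786254625243341 0.19515941399197548
lg 0.4762155469738604 0.19742652511855374
pn 0.44850565320815317 0.3124130103570078
st 0.4580394522963935 0.31508072003856397
```

```bash
python3 -m crank '[{"tx":0,"ty":0.002,"tz":0.03,"yaw":0.6,"hand":0.085},{"tx":0,"ty":0.002,"tz":0.06,"yaw":0.6,"hand":0.085},{"tx":0,"ty":0.002,"tz":0.09,"yaw":0.6,"hand":0.085},{"tx":0,"ty":0.002,"tz":0.115,"yaw":0.6,"hand":0.085},{"tx":0,"ty":0.002,"tz":0.131,"yaw":0.6,"hand":0.085},{"tx":0,"ty":0.002,"tz":0.131,"yaw":0.6,"hand":0.085},{"tx":0,"ty":0.002,"tz":0.131,"yaw":0.6,"hand":0.085},{"tx":0,"ty":0.002,"tz":0.131,"yaw":0.6,"hand":0.085}]'
sed 's/w1/w2/' look.py > look2.py; python3 look2.py | head -2
```

```text
t: 4.13
tcp_pos: [0.5143, 0.0584, 0.1013]
tool_rot: [-3.141, -0.002, -0.276]
contact_force: [-0.0, -0.2, -1.1]
width: 0.0848
[0.5143 0.0584 0.1013] [-3.1411e+00 -1.5000e-03 -2.7610e-01]
logger [(0.72, [0.366, 0.1472, -0.0006]), (0.61, [0.5111, 0.0644, 0.0374])]
```

View pics/w2.png

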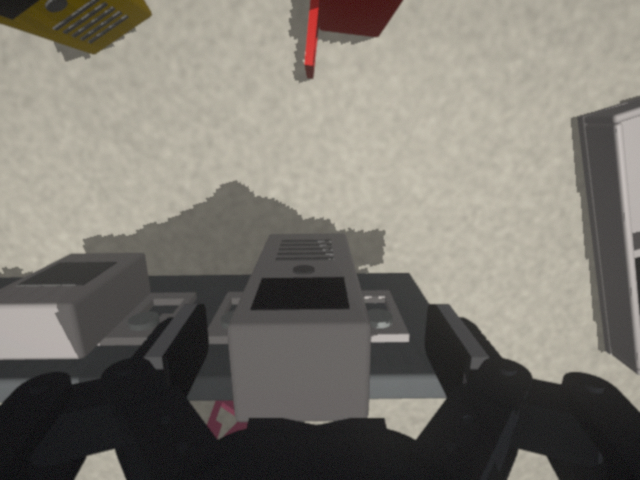

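The jaws straddle the logger, but it sits off centre: top face columns 231–368, finger midpoint near 316. The hover picture was taken while the arm was still settling, so I'll redo the fit on this settled picture.

```bash
python3 - <<'E'
from h import *
st=status.observe(); im=save('wrist','w3.png')
print(st['tcp_pos'],st['tool_rot'],st['qd'].max())
g=cv2.GaussianBlur(cv2.cvtColor(cv2.imread('pics/w3.png'),cv2.COLOR_BGR2GRAY),(5,5),0).astype(float)
gx=cv2.Sobel(g,cv2.CV_64F,1,0);gy=cv2.Sobel(g,cv2.CV_64F,0,1)
rr=np.arange(335,405)
L=[218+np.argmax(np.abs(gx[r,218:245])) for r in rr]; Rr=[355+np.argmax(np.abs(gx[r,355:382])) for r in rr]
A=unproj('wrist',np.c_[L,rr],.145,st)[:,:2];B=unproj('wrist',np.c_[Rr,rr],.145,st)[:,:2]
cc=np.arange(245,355,2); T=[312+np.argmax(np.abs(gy[312:335,c])) for c in cc]
F=unproj('wrist',np.c_[cc,T],.145,st)[:,:2]
kf=np.polyfit(F[:,1],F[:,0],1);print('front edge yaw',-np.arctan(kf[0]),(F[:,0]-np.polyval(kf,F[:,1])).std())
for E in (A,B):
    k=np.polyfit(E[:,0],E[:,1],1); print('side yaw',np.arctan(k[0]))
a=-.27;X=np.array([np.cos(a),np.sin(a)]);Y=np.array([-np.sin(a),np.cos(a)])
print('Y',np.median(A@Y),np.median(B@Y),'front X',np.median(F@X),'tcp',st['tcp_pos'][:2]@X,st['tcp_pos'][:2]@Y)
for c in ('wrist',): 
  d=vision.spot_point(c,'logger'); print(d)
E
```

```text
[0.51381322 0.05913023 0.10080739] [-3.14116892e+00 -8.45311952e-04 -2.74526457e-01] 0.005305862295059413
front edge yaw -0.2594547900396148 0.0001469521656057258
side yaw -0.26581227710997146
side yaw -0.24653199637239248
Y 0.219053576477575 0.17639725811296098 front X 0.49858262767179984 tcp 0.4794263313246947 0.19403813480388724
[{'point': [0.5104, 0.0649, 0.0377], 'p': 0.78}, {'point': [0.3638, 0.1498, 0.0002], 'p': 0.76}]
```

```bash
python3 -m crank '[{"tx":0.001,"ty":-0.004,"tz":0,"yaw":-0.85,"hand":0.085},{"tx":0.001,"ty":-0.004,"tz":0,"yaw":-0.85,"hand":0.085},{"tx":0.001,"ty":-0.004,"tz":0,"yaw":-0.85,"hand":0.085},{"tx":0.001,"ty":-0.004,"tz":0,"yaw":-0.85,"hand":0.06},{"tx":0.001,"ty":-0.004,"tz":0,"yaw":-0.85,"hand":0.05},{"tx":0.001,"ty":-0.004,"tz":0,"yaw":-0.85,"hand":0.048},{"tx":0.001,"ty":-0.004,"tz":0,"yaw":-0.85,"hand":0.046},{"tx":0.001,"ty":-0.004,"tz":0,"yaw":-0.85,"hand":0.044},{"tx":0.001,"ty":-0.004,"tz":0,"yaw":-0.85,"hand":0.042},{"tx":0.001,"ty":-0.004,"tz":0,"yaw":-0.85,"hand":0.04},{"tx":0.001,"ty":-0.004,"tz":0,"yaw":-0.85,"hand":0.04},{"tx":0.001,"ty":-0.004,"tz":0,"yaw":-0.85,"hand":0.04}]' 30
python3 -c "
from h import *
s=status.observe();print(s)
a=-.26;f=s['contact_force'];print('toolx',f[0]*np.cos(a)+f[1]*np.sin(a),'tooly',f[0]*np.sin(a)-f[1]*np.cos(a))"
```

```text
t: 5.63
tcp_pos: [0.5159, 0.0629, 0.1004]
tool_rot: [-3.141, -0.0, -0.26]
contact_force: [0.8, 1.3, 1.4]
width: 0.0436
{'t': 5.6333, 'qpos': array([-0.21106325,  0.53925828,  0.00369689,  2.16385109, -0.00493139,
        0.43791067, -2.03401465]), 'qd': array([-5.64997518e-05, -1.38240072e-04,  1.78645814e-04,  1.54781178e-03,
        1.79054115e-03, -2.66781506e-04,  8.33605926e-04]), 'joint_torque': array([  0.46342408, -41.81429029,   1.3279248 ,  -9.76582646,
         0.19677338,   0.11128881,   0.06165159]), 'tcp_pos': array([0.51587956, 0.0628566 , 0.10044659]), 'tool_rot': array([-3.14115896e+00, -4.31062918e-04, -2.59792352e-01]), 'contact_force': array([0.78429505, 1.31970843, 1.4249153 ]), 'ft_torque': array([ 0.27278718, -0.0029911 , -0.01356354]), 'width': 0.043616007422807176}
toolx 0.4186634996343954 tooly -1.47698000735365
```

Gripped with very little side force. Next is the 22 mm lift.

```bash
python3 -m crank '[{"tx":0,"ty":0,"tz":-0.003,"yaw":0,"hand":0.04},{"tx":0,"ty":0,"tz":-0.006,"yaw":0,"hand":0.04},{"tx":0,"ty":0,"tz":-0.009,"yaw":0,"hand":0.04},{"tx":0,"ty":0,"tz":-0.012,"yaw":0,"hand":0.04},{"tx":0,"ty":0,"tz":-0.015,"yaw":0,"hand":0.04},{"tx":0,"ty":0,"tz":-0.018,"yaw":0,"hand":0.04},{"tx":0,"ty":0,"tz":-0.02,"yaw":0,"hand":0.04},{"tx":0,"ty":0,"tz":-0.022,"yaw":0,"hand":0.04},{"tx":0,"ty":0,"tz":-0.022,"yaw":0,"hand":0.04},{"tx":0,"ty":0,"tz":-0.022,"yaw":0,"hand":0.04},{"tx":0,"ty":0,"tz":-0.022,"yaw":0,"hand":0.04}]'
cat > w.py <<'E'
from h import *
import sys
s=status.observe();im=save('wrist',sys.argv[1]);K=im
a=s['tool_rot'][2];f=s['contact_force'];print(np.round(s['tcp_pos'],4),np.round(s['tool_rot'],4),s['width'],'F toolx',f[0]*np.cos(a)+f[1]*np.sin(a),'tooly',f[0]*np.sin(a)-f[1]*np.cos(a),'z',f[2],'M',s['ft_torque'])
cv2.imwrite('pics/c_'+sys.argv[1],cv2.resize(im[250:430,180:460,::-1],None,fx=2.8,fy=2.8,interpolation=cv2.INTER_CUBIC))
E
python3 w.py w4.png
```

```text
t: 6.55
tcp_pos: [0.5157, 0.0627, 0.1224]
tool_rot: [-3.141, -0.0, -0.26]
contact_force: [0.4, -0.4, -1.7]
width: 0.0435
[0.5157 0.0627 0.1224] [-3.1415e+00 -2.0000e-04 -2.5980e-01] 0.04348149830713078 F toolx 0.5089682636698999 tooly 0.2625705023306183 z -1.6569067892266456 M [-0.07602918 -0.33258847 -0.04449766]
```

View pics/c_w4.png

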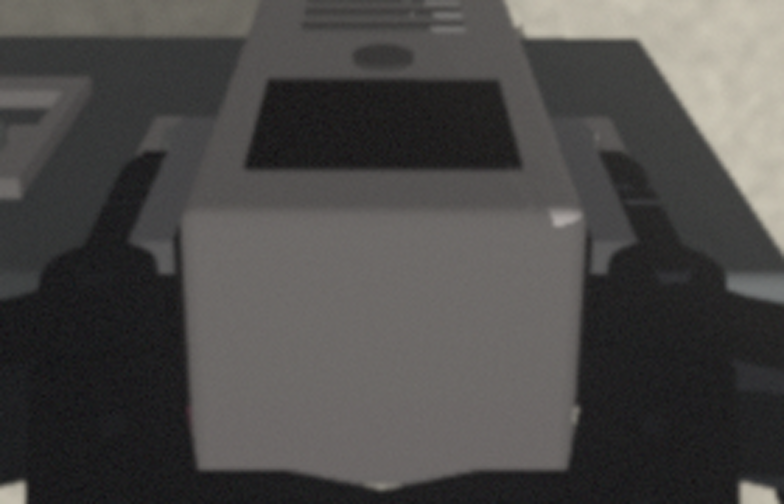

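The logger rose with the gripper (22.0 mm, and the force is only its weight). I'll draw it out gently along tool x in two stages.

```bash
python3 -m crank '[{"tx":0.001,"ty":0,"tz":0,"yaw":0,"hand":0.04},{"tx":0.002,"ty":0,"tz":0,"yaw":0,"hand":0.04},{"tx":0.003,"ty":0,"tz":0,"yaw":0,"hand":0.04},{"tx":0.004,"ty":0,"tz":0,"yaw":0,"hand":0.04},{"tx":0.005,"ty":0,"tz":0,"yaw":0,"hand":0.04},{"tx":0.005,"ty":0,"tz":0,"yaw":0,"hand":0.04},{"tx":0.005,"ty":0,"tz":0,"yaw":0,"hand":0.04}]'; python3 w.py w5.png
```

```text
t: 7.18
tcp_pos: [0.5204, 0.0613, 0.1222]
tool_rot: [3.141, 0.0, -0.26]
contact_force: [0.9, -0.2, -2.0]
width: 0.0439
[0.5204 0.0613 0.1222] [ 3.1415e+00  3.0000e-04 -2.5990e-01] 0.04387865196933709 F toolx 0.8796966726097213 tooly -0.043422821152279495 z -1.9884253493851447 M [0.0366868  0.03227407 0.01684663]
```

```bash
python3 -m crank '[{"tx":0.003,"ty":0,"tz":0,"yaw":0,"hand":0.04},{"tx":0.006,"ty":0,"tz":0,"yaw":0,"hand":0.04},{"tx":0.01,"ty":0,"tz":0,"yaw":0,"hand":0.04},{"tx":0.015,"ty":0,"tz":0,"yaw":0,"hand":0.04},{"tx":0.02,"ty":0,"tz":0,"yaw":0,"hand":0.04},{"tx":0.025,"ty":0,"tz":0,"yaw":0,"hand":0.04},{"tx":0.025,"ty":0,"tz":0,"yaw":0,"hand":0.04},{"tx":0.025,"ty":0,"tz":-0.02,"yaw":0,"hand":0.04},{"tx":0.025,"ty":0,"tz":-0.04,"yaw":0,"hand":0.04},{"tx":0.025,"ty":0,"tz":-0.06,"yaw":0,"hand":0.04},{"tx":0.025,"ty":0,"tz":-0.08,"yaw":0,"hand":0.04},{"tx":0.025,"ty":0,"tz":-0.1,"yaw":0,"hand":0.04},{"tx":0.025,"ty":0,"tz":-0.1,"yaw":0,"hand":0.04},{"tx":0.025,"ty":0,"tz":-0.1,"yaw":0,"hand":0.04}]'; python3 w.py w6.png
python3 - <<'E'
from h import *
save('top','top2.png')
for t in ('tray','pad','stamp'):
  print(t,[(round(d['p'],2),np.round(d['point'],4).tolist()) for d in vision.spot_point('top',t)])
save('scene','scene2.png')
for t in ('tray','pad','stamp'):
  print(t,[(round(d['p'],2),np.round(d['point'],4).tolist()) for d in vision.spot_point('scene',t)])
g=cv2.imread('pics/top.png')
# pad: dark region in free compartment
k=(g.max(2)<45).astype(np.uint8); n,l,s,c=cv2.connectedComponentsWithStats(k)
i=l[307,420]; v,u=np.nonzero(l==i); 
for z in (.009,):
    r=cv2.minAreaRect(unproj('top',np.c_[u,v],z)[:,:2].astype(np.float32));b=cv2.boxPoints(r);print('pad',r,[np.arctan2(*(b[j+1]-b[j])[::-1]) for j in range(2)])
E
```

```text
t: 8.4
tcp_pos: [0.5452, 0.055, 0.2231]
tool_rot: [-3.141, -0.002, -0.26]
contact_force: [0.2, -1.0, -2.0]
width: 0.0438
[0.5452 0.055  0.2231] [-3.1405e+00 -2.2000e-03 -2.5990e-01] 0.04382682470866235 F toolx 0.5027521634455248 tooly 0.9463546170139485 z -1.958856872356451 M [-0.02987881  0.03087375  0.00197118]
tray [(0.85, [0.4656, -0.1892, 0.0016])]
pad [(0.78, [0.4181, -0.1961, 0.0095])]
stamp [(0.97, [0.5095, -0.1863, 0.0076])]
tray [(0.68, [0.4631, -0.191, -0.0006])]
pad [(0.66, [0.4217, -0.1875, 0.0012])]
stamp [(0.57, [0.5079, -0.1879, 0.0049])]
pad ((0.4208851456642151, -0.19315105676651), (0.0674988254904747, 0.11479967832565308), 1.992268443107605) [np.float32(-1.5360249), np.float32(0.034771685)]
```

View pics/top2.png

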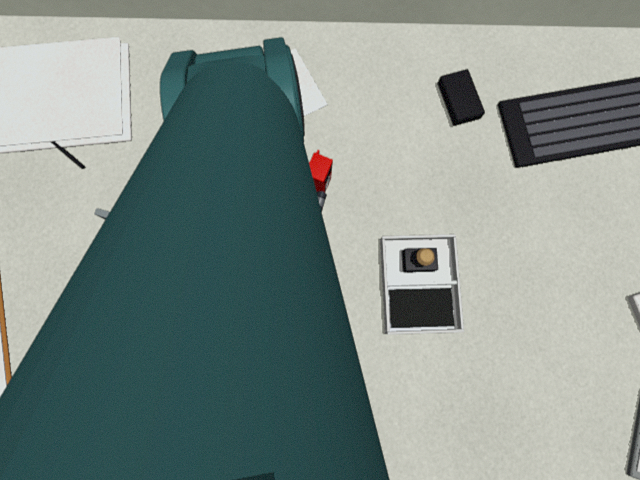

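The tray is clear, with the pad centred at top (420,308) → (0.421,-0.192), yaw about 0.035. Carrying the logger over it.

```bash
python3 -m crank '[{"tx":-0.003,"ty":0.013,"tz":0,"yaw":-1,"hand":0.04},{"tx":-0.008,"ty":0.04,"tz":0,"yaw":-2.5,"hand":0.04},{"tx":-0.014,"ty":0.07,"tz":0,"yaw":-4.5,"hand":0.04},{"tx":-0.02,"ty":0.1,"tz":0,"yaw":-6.5,"hand":0.04},{"tx":-0.026,"ty":0.13,"tz":0,"yaw":-8.5,"hand":0.04},{"tx":-0.032,"ty":0.16,"tz":0,"yaw":-10.5,"hand":0.04},{"tx":-0.038,"ty":0.19,"tz":0,"yaw":-12.5,"hand":0.04},{"tx":-0.044,"ty":0.22,"tz":0,"yaw":-14.5,"hand":0.04},{"tx":-0.05,"ty":0.247,"tz":0,"yaw":-16,"hand":0.04},{"tx":-0.053,"ty":0.262,"tz":0,"yaw":-16.9,"hand":0.04},{"tx":-0.0545,"ty":0.27,"tz":0,"yaw":-16.9,"hand":0.04},{"tx":-0.0545,"ty":0.27,"tz":0,"yaw":-16.9,"hand":0.04},{"tx":-0.0545,"ty":0.27,"tz":0,"yaw":-16.9,"hand":0.04},{"tx":-0.0545,"ty":0.27,"tz":0,"yaw":-16.9,"hand":0.04},{"tx":-0.0545,"ty":0.27,"tz":0.05,"yaw":-16.9,"hand":0.04},{"tx":-0.0545,"ty":0.27,"tz":0.09,"yaw":-16.9,"hand":0.04},{"tx":-0.0545,"ty":0.27,"tz":0.11,"yaw":-16.9,"hand":0.04},{"tx":-0.0545,"ty":0.27,"tz":0.11,"yaw":-16.9,"hand":0.04},{"tx":-0.0545,"ty":0.27,"tz":0.11,"yaw":-16.9,"hand":0.04},{"tx":-0.0545,"ty":0.27,"tz":0.11,"yaw":-16.9,"hand":0.04}]'; python3 w.py w7.png
```

```text
t: 10.52
tcp_pos: [0.4242, -0.1916, 0.1133]
tool_rot: [3.141, -0.002, 0.037]
contact_force: [0.0, -0.2, -1.7]
width: 0.0434
[ 0.4242 -0.1916  0.1133] [ 3.1412e+00 -2.1000e-03  3.6700e-02] 0.04336471476057065 F toolx 0.029323560232481595 tooly 0.24655783457070615 z -1.7131239523438668 M [ 0.01479367 -0.01483166 -0.01465666]
```

```bash
python3 - <<'E'
from h import *
a=save('scene','scene3.png')[:,:,::-1]
w=cv2.imread('pics/w7.png')
c=cv2.resize(a[180:345,140:340],(582,480),interpolation=cv2.INTER_CUBIC)
cv2.imwrite('pics/b3.png',cv2.resize(np.hstack([c,w]),(800,314),interpolation=cv2.INTER_AREA))
E
```

```text
(no output)
```

View pics/b3.png

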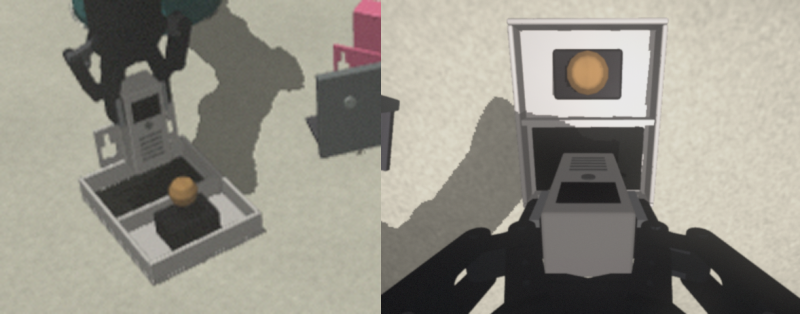

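The logger hangs upright in the gripper, square over the dark compartment (scene (148,130) and wrist view in the composite). Lowering to just above the pad.

```bash
python3 -m crank '[{"tx":-0.001,"ty":0,"tz":0.01,"yaw":0,"hand":0.04},{"tx":-0.001,"ty":0,"tz":0.02,"yaw":0,"hand":0.04},{"tx":-0.001,"ty":0,"tz":0.03,"yaw":0,"hand":0.04},{"tx":-0.001,"ty":0,"tz":0.036,"yaw":0,"hand":0.04},{"tx":-0.001,"ty":0,"tz":0.039,"yaw":0,"hand":0.04},{"tx":-0.001,"ty":0,"tz":0.041,"yaw":0,"hand":0.04},{"tx":-0.001,"ty":0,"tz":0.041,"yaw":0,"hand":0.04},{"tx":-0.001,"ty":0,"tz":0.041,"yaw":0,"hand":0.04},{"tx":-0.001,"ty":0,"tz":0.041,"yaw":0,"hand":0.04}]'; python3 w.py w8.png
```

```text
t: 11.37
tcp_pos: [0.4218, -0.1922, 0.0715]
tool_rot: [3.141, -0.0, 0.035]
contact_force: [-0.0, -0.2, -2.8]
width: 0.0436
[ 0.4218 -0.1922  0.0715] [ 3.1414e+00 -5.0000e-04  3.5100e-02] 0.04361009275823433 F toolx -0.04922110132182103 tooly 0.14844810395598915 z -2.8340445897744564 M [-0.03243943  0.03219212  0.03668993]
```

```bash
python3 -m crank '[{"tx":0,"ty":0,"tz":0.001,"yaw":0,"hand":0.04},{"tx":0,"ty":0,"tz":0.0015,"yaw":0,"hand":0.04},{"tx":0,"ty":0,"tz":0.002,"yaw":0,"hand":0.04},{"tx":0,"ty":0,"tz":0.002,"yaw":0,"hand":0.04},{"tx":0,"ty":0,"tz":0.002,"yaw":0,"hand":0.04}]'
```

```text
t: 11.83
tcp_pos: [0.4217, -0.1921, 0.0698]
tool_rot: [3.141, -0.0, 0.035]
contact_force: [-1.6, -0.0, 5.5]
width: 0.0434
```

Contact on the pad (about 5 N). Releasing and retreating straight up.

```bash
python3 -m crank '[{"tx":0,"ty":0,"tz":-0.0005,"yaw":0,"hand":0.044},{"tx":0,"ty":0,"tz":-0.0005,"yaw":0,"hand":0.048},{"tx":0,"ty":0,"tz":-0.0005,"yaw":0,"hand":0.055},{"tx":0,"ty":0,"tz":-0.0005,"yaw":0,"hand":0.07},{"tx":0,"ty":0,"tz":-0.0005,"yaw":0,"hand":0.085},{"tx":0,"ty":0,"tz":-0.0005,"yaw":0,"hand":0.085},{"tx":0,"ty":0,"tz":-0.0005,"yaw":0,"hand":0.085},{"tx":0,"ty":0,"tz":-0.02,"yaw":0,"hand":0.085},{"tx":0,"ty":0,"tz":-0.05,"yaw":0,"hand":0.085},{"tx":0,"ty":0,"tz":-0.09,"yaw":0,"hand":0.085},{"tx":0,"ty":0,"tz":-0.13,"yaw":0,"hand":0.085},{"tx":0,"ty":0,"tz":-0.16,"yaw":0,"hand":0.085},{"tx":0,"ty":0,"tz":-0.16,"yaw":0,"hand":0.085},{"tx":0,"ty":0,"tz":-0.16,"yaw":0,"hand":0.085},{"tx":0,"ty":0,"tz":-0.16,"yaw":0,"hand":0.085}]'
python3 - <<'E'
from h import *
a=save('scene','scene4.png')[:,:,::-1]
for t in ('logger','bottle','chime','stamp','reader'): print(t,[(round(d['p'],2),np.round(d['point'],4).tolist()) for d in vision.spot_point('scene',t)])
st=status.observe(); w=save('wrist','w9.png')[:,:,::-1]; print(st['tcp_pos'],st['contact_force'])
print([(round(d['p'],2),np.round(d['point'],4).tolist()) for d in vision.spot_point('wrist','logger')])
c=cv2.resize(a[160:325,150:350],(582,480),interpolation=cv2.INTER_CUBIC)
cv2.imwrite('pics/b4.png',cv2.resize(np.hstack([c,w]),(800,314),interpolation=cv2.INTER_AREA))
E
```

```text
t: 13.08
tcp_pos: [0.4208, -0.1918, 0.2289]
tool_rot: [-3.141, 0.001, 0.035]
contact_force: [0.3, -0.2, -0.1]
width: 0.0849
logger [(0.7, [0.6844, 0.1401, -0.0013]), (0.69, [0.3622, 0.1549, 0.0021]), (0.67, [0.6517, -0.0035, 0.0038]), (0.64, [0.4193, -0.191, 0.0089]), (0.19, [0.507, -0.1849, 0.0013])]
bottle [(0.86, [0.6427, 0.2784, -0.0004])]
chime [(0.86, [0.5746, 0.2861, 0.0411]), (0.5, [0.4225, -0.189, 0.0027])]
stamp [(0.9, [0.5063, -0.1889, 0.0063])]
reader [(0.64, [0.5365, 0.171, 0.0364]), (0.5, [0.6418, 0.2757, -0.0034])]
[ 0.42092454 -0.19181181  0.22816577] [ 0.60489085 -0.45136587  0.36760293]
[(0.68, [0.4188, -0.1909, 0.0074])]
```

View pics/b4.png

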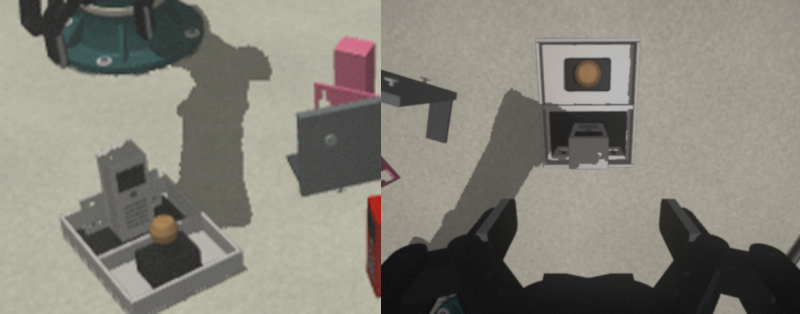

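The logger stands upright on the pad at z about 0.009, clear of the walls, and everything else is where it was. Handing in.

```bash
python3 -c "
from bench import job;print(job.sign_off())"
```

```text
the job is handed in; nothing more can be done
None
```

The logger now stands upright on the dark pad in the tray's free compartment, released, and the job is handed in at about 13.5 s of the 50 s allowed. I gripped the white logger on its bare upper sides at 30 N and slid it up 22 mm. I then drew it straight off the studs and set it down; it touched the pad at about 5 N. The gripper then opened and backed off upward to about 16 cm clear.

**Last checks:**
- The trained networks put the logger at (0.419, -0.191, 0.008), against a pad centre of about (0.421, -0.192) and a pad top at 0.009. The pictures show it upright and clear of the tray walls.
- The force on the tool while drawing it off stayed at 1 N or less, so it did not catch on the studs.
- The force on the open gripper was under 1 N after retreating, so it is touching nothing.
- The bottle, chime, stamp and look-alikes read within about 5 mm of where they started. The reader's last reading was up to 9 mm off its earlier ones, at a lower confidence (0.64). I take that as network scatter, because nothing came near it. I did not confirm it with a separate picture.

**One disagreement along the way:** my first position fit from the hover picture was several millimetres off, because the arm was still settling when the picture was taken. I redid it from a settled picture before closing the gripper, and the side force at the grasp was then about 1.5 N.

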